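Swing the lamp aside and hold the tray of cups level

ROBOT

A 7-joint arm with a two-finger parallel gripper is mounted at the origin on the work surface. World frame = base frame: x ahead of the robot, y to its left, z up, the work surface at z = 0. Lengths are in m, angles in degrees, forces in N, time in s.
With the tool pointing down it reaches from about 0.425 to 0.925 m from the base axis. Payload 6.8 kg.
Tool frame: the origin (TCP) lies on the centre line of the jaws, within the pads' length; the fingertips stand 22 mm ahead of it and the grasp point (between the pads) lies 3 mm ahead of it; z points along the fingers, y is the line along which they close (so a half turn about z gives the same grasp; the last joint's range is limited). The gripper opens to 85 mm and grips with 20 to 120 N. Pads are 22 mm wide; open, the fingers measure 114 mm over their backs; the gripper's body (76 mm by 85 mm) begins 54 mm behind the grasp point. The pads swing forward as they close: fully open they stand 13 mm farther back than shut.
Start: joints at [-70.881, 27.33, 1.283, 89.118, -0.659, 63.558, -4.761], TCP at [0.289, 0.61, 0.253] pointing down, gripper open.
Joint ranges: [-169.35, 169.35], [-19.33, 120.38], [-80.79, 83.38], [13.8, 139.57], [-78.32, 258.32], [9.67, 109.79], [-169.56, 169.56]. Speed limits (degrees/s): [136.94, 136.94, 180, 180, 180, 180, 180].

INTERFACE

Orientations are given as [roll, pitch, yaw] about the fixed x, y, z axes, in that order (R = Rz(yaw) Ry(pitch) Rx(roll)).
In Python, from plant import manip gives the robot as it stands. The module is installed in compiled form; this text tells all that it offers.
- The arm moves only by the shell command python3 -m jog 'ROWS' [OPENING] [FORCE]. ROWS is JSON, a list of rows, each an object of numbers: "dx", "dy", "dz": the shift along the tool's x, y, z in mm; "turn": the turn about the tool's z in rad. In form: [{"dx": .., "dy": .., "dz": .., "turn": ..}, ...]. A call has exactly 8 rows; each row is the pose to reach, as a shift and turn from the pose commanded when the call began, along the tool's axes at that moment; what a row does not reach only later rows make up. A row lasts 1/12 s, in which the tool goes at most 41.7 mm and 7.16 degrees, less where a joint would pass 70% of its speed; a pose out of reach is approached as far as the arm can. A call with a gripper value outside its range is refused whole. OPENING is the finger opening in mm, from 0 to 85.4, set as the call begins (- or left out, the last holds). The fingers move at their own pace and stop on an object; FORCE is the grip in N (left out, the last holds). Time passes only in rows, so rows that repeat a pose let the fingers close, or fill a call up. It gives the time, the measured TCP pose, the force, the opening and the grip force at its end, in the units of the state.
- manip.get_state(): the state, without advancing time (a new reading comes with each control period).
- manip.grab_frame(name): name is "side" or "top" or "wrist"; returns a dict with "pixels" (384x512x3 uint8, red, green, blue), "vertical_fov" (degrees; the focal length in pixels is half the picture's height over the tangent of half this angle, whatever the lens; pixels are square), "cx", "cy" (the principal point, pixels), "pose" (4x4, takes a point from camera to world coordinates). Camera axes: x right, y down, z forward; pixel columns grow to the right and rows downward; lengths in m; the calibration is good to about 2 mm. A picture is of the moment at which its call begins. There is no depth.
- manip.hand_in(): hands the job in; it is judged then, once.
The state is a dict: "t": time; "joint_positions": joint angles; "joint_vel": joint speeds; "effort": joint torques, N m; "position": TCP position; "orientation": TCP orientation; "force": force on the tool from outside, world axes, zero at the start; "torque": the same for the moment, N m; "gripper_width": finger opening in m; "grip_force": force on a finger pad.
Only numpy, scipy, OpenCV 4.12 (cv2) and the standard library are available. Lean on these libraries where they do the work, as an engineer would, in place of code of your own. Each camera call takes 0.05 s, during which the arm holds its last target. There are 200 camera calls.

TASK

The display lamp hangs over the tray of cups and is in the way: swing its stiff arm round until the lamp head is over the white date bowl with the knobbed lid, and let go of it. Then take the aluminium tray by the wooden grip of its arch and lift it, cups and all, straight up until it is about 10 cm clear of the glass shelf, and hold it there level and still for two seconds, both cups standing in it; finish with the tray still held in the air. Do not shift or tip the date bowl or the other things standing around.

Things in the scene. Friction and masses are not known exactly. Their poses are not given: they have to be found in the camera images.
- lamp: Swing-arm display lamp fixed to the counter: dark steel foot disc (100 mm across, 10 mm high), upright 18 mm steel post at its centre, swivel on the post (32 mm across, cap up to 304 mm), level arm at 280 mm above the counter, black clamp knob at the arm's rear. Origin at the centre of the foot's underside, on the post's axis. Its own -x axis is the arm's direction at joint 0.
- lamp_arm (a joint): Angle of the lamp arm about the upright axis of the post, rad, -1.6 to 1.6. At 0 the arm points along the lamp's own -x axis; it grows anticlockwise seen from above (from the lamp's -x towards its -y). The swivel is stiff: it takes about 0.5 N m to turn (some 3 N at 160 mm out) and stays where it is left, with no spring.
- lamp_rod (a point): Point on the centre line of the lamp's bare round steel arm (12 mm thick, level), 160 mm out from the post's axis and 280 mm above the counter. The point's -x axis points outward along the arm. The arm is bare from 20 mm to 210 mm out; there it can be pinched across from above or pushed from the side.
- lamp_head (a point): Centre of the lower face of the lamp head, a dark steel disc 92 mm across and 28 mm high at the far end of the arm, 258 mm out from the post's axis; the face is 234 mm above the counter and looks straight down.
- date_bowl: White porcelain date bowl with a clip-on lid and a round knob on it, 114 mm across, 98 mm high, standing loose on the counter to the left or the right of the shelf; the lamp head can be swung over it to within 30 mm of its centre. Origin at the centre of its underside.
- tray: Brushed aluminium tray, 160 mm (own x) by 260 mm (own y, within 0.5 rad of world y), floor 4 mm, rim 16 mm high, loose on the glass. A strap arch stands over its long axis (y): upright at the ends to 85 mm, then bent in to a wooden grip above the middle. Origin: centre of the underside. 0.5 to 0.8 kg with the cups; balance point within 12 mm of the middle.
- tray_grip (a point): Centre of the tray's dark wooden grip: a bar 16 mm wide (tray x), 86 mm long (tray y), 18 mm high, its centre 140 mm above the tray's underside; pinch it across its width from above, at its middle.
- cup1: Ridged clear glass cup, 54 mm across the rim, 42 mm across the foot, 60 mm high, loose in the tray near its -y end. Origin at the centre of its underside.
- cup2: The same cup, loose in the tray near its +y end. Origin at the centre of its underside.
- shelf: Low glass shelf fixed to the counter on two steel brackets: a 10 mm clear glass plate of 200 mm (own x) by 300 mm (own y), its top 40 mm above the counter; the tray stands on it. Origin at the middle of its footprint, on the counter; a thing standing on the glass is 40 mm above this origin.
- sugar_pot: Blue ceramic sugar pot with a steel lid, 84 mm across, 91 mm high, loose on the counter on the other side of the shelf from the date bowl. Leave it alone. Origin at the centre of its underside.
- pourer: Slender steel coffee pourer, 100 mm across the foot, 206 mm high, spout towards its own -x (100 mm out), handle towards its +x (85 mm out), loose on the counter to the left. Leave it alone. Origin at the centre of its underside.
- saucers: Stack of four white saucers, 132 mm across, 31 mm high, loose on the counter to the right. Leave it alone. Origin at the centre of its underside.
- tea_tin: Square copper-coloured tea tin, 78 mm wide, 121 mm high, loose on the counter to the right. Leave it alone. Origin at the centre of its underside.
Not all that is in view belongs to the job. Leave any black or pink look-alike of the cup1 alone.

How it is judged:
By the outcome, as a careful person would: the job done as asked, in the order asked, and still so for the second after the job is handed in, while the arm keeps its last pose, push and grip.
It also fails if it takes over 58 s, if anything falls off the work surface, if the arm or the gripper's body presses on something with over 40 N, if the wrist force passes 120 N, or if a joint passes its speed limit or range.

## Working session

There is one attempt and no reset: what is moved stays moved. The work goes in short steps, Python scripts to look and compute and a shell command to move; the robot and the scene stay as the last step left them, time stands still between calls to the robot, and variables do not carry over. Pictures are saved under pics/ and viewed, at most 10 in all, crops included, and the job is handed in when it is done.

```bash
mkdir -p pics; cat > h.py <<'E'
import numpy as np,cv2
from plant import manip
def grab(n,fn=None):
    f=manip.grab_frame(n)
    np.savez('f_%s.npz'%n,**{k:np.array(v) for k,v in f.items()})
    if fn: cv2.imwrite('pics/'+fn,cv2.cvtColor(f['pixels'],cv2.COLOR_RGB2BGR))
    return f
def load(n): return dict(np.load('f_%s.npz'%n))
def ray(f,u,v):
    fl=f['pixels'].shape[0]/2/np.tan(np.radians(float(f['vertical_fov']))/2)
    d=np.array([(u-f['cx'])/fl,(v-f['cy'])/fl,1.]); P=np.array(f['pose'])
    return P[:3,3],P[:3,:3]@d
def plane(f,u,v,z):
    o,d=ray(f,u,v); return o+d*(z-o[2])/d[2]
def proj(f,p):
    fl=f['pixels'].shape[0]/2/np.tan(np.radians(float(f['vertical_fov']))/2)
    P=np.array(f['pose']); c=P[:3,:3].T@(np.array(p)-P[:3,3]); return c[:2]/c[2]*fl+[float(f['cx']),float(f['cy'])]
def tri(rs):
    A=np.zeros((3,3));b=np.zeros(3)
    for o,d in rs:
        d=d/np.linalg.norm(d);M=np.eye(3)-np.outer(d,d);A+=M;b+=M@o
    return np.linalg.solve(A,b)
E
python3 - <<'E'
from h import *
ims=[]
for n in ['top','side']:
    f=grab(n,n+'0.png'); print(n,np.array(f['pose']).round(3).tolist(),f['vertical_fov'],f['cx'],f['cy'])
print(manip.get_state())
E
```

```text
top [[-0.005, -0.977, 0.215, 0.272], [-1.0, 0.005, -0.002, 0.006], [0.001, -0.215, -0.977, 1.548], [0.0, 0.0, 0.0, 1.0]] 55.94616250899569 256.16372354244425 189.83917882288273
side [[0.742, -0.457, 0.491, -0.002], [-0.671, -0.509, 0.54, -0.583], [0.003, -0.73, -0.684, 0.907], [0.0, 0.0, 0.0, 1.0]] 56.49526828054504 253.60458834117438 188.58336461531732
{'t': 0.1, 'joint_positions': array([-70.8787271 ,  27.37311868,   1.28083542,  89.17148262,
        -0.65918477,  63.55964653,  -4.75974483]), 'joint_vel': array([ 0.01007108, -0.01715801,  0.06513211, -0.18674126, -0.10223941,
        0.00378181, -0.03931254]), 'effort': array([ 4.61320262e-03, -5.97754526e+01,  1.61375351e+00, -2.81951505e+01,
        1.28806697e-02,  4.99370697e-03, -4.18031630e-05]), 'position': array([0.28842553, 0.60972307, 0.25240763]), 'orientation': array([-1.79903371e+02,  7.17750949e-03,  1.54687007e+02]), 'force': array([-0.19668299,  0.01276624, -0.72840217]), 'torque': array([-0.04676572, -0.04905005,  0.0372475 ]), 'grip_force': 0.0, 'gripper_width': 0.08544203599081288}
```

View pics/top0.png

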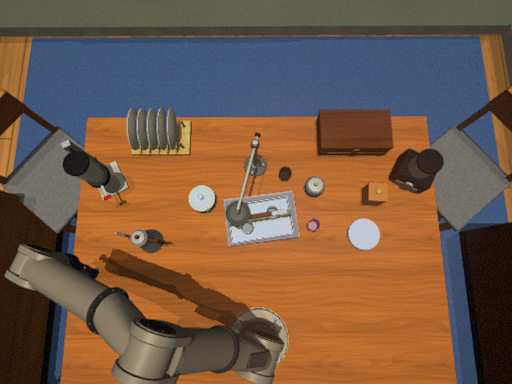

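View pics/side0.png

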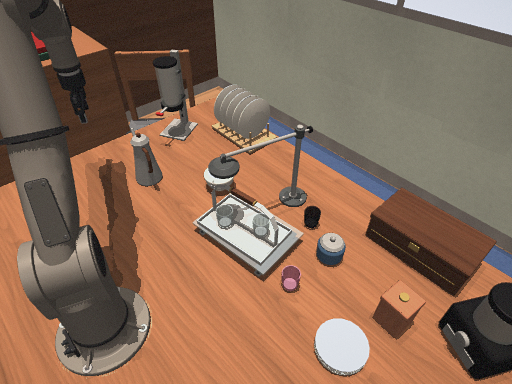

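The top view shows the lamp post at about (255,165), the lamp head at (238,213) over the tray (262,218), the date bowl at (201,198) and the sugar pot at (314,186). In the side view the head is at (224,167), the swivel at (301,132) and the bowl at (220,180). I'll zoom in for precision.

```bash
python3 - <<'E'
from h import *
a=cv2.imread('pics/top0.png')[125:255,180:335]; cv2.imwrite('pics/topc.png',cv2.resize(a,None,fx=4.5,fy=4.5,interpolation=cv2.INTER_CUBIC))
a=cv2.imread('pics/side0.png')[115:285,185:355]; cv2.imwrite('pics/sidec.png',cv2.resize(a,None,fx=3.5,fy=3.5,interpolation=cv2.INTER_CUBIC))
E
```

```text
(no output)
```

View pics/topc.png

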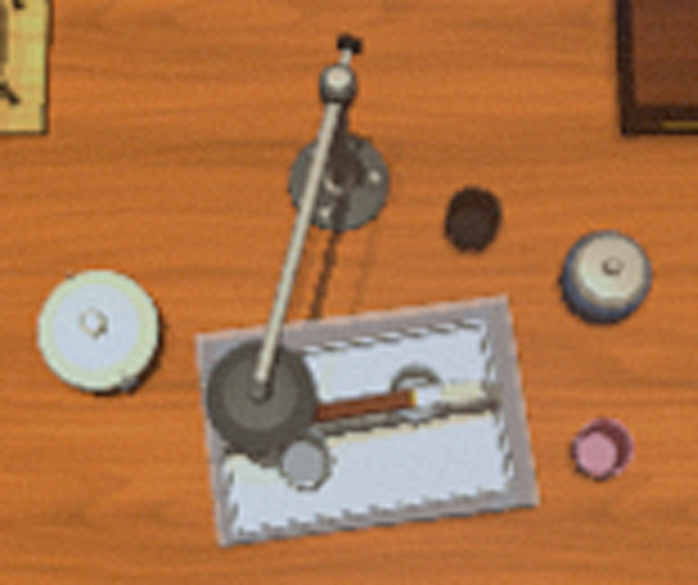

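View pics/sidec.png

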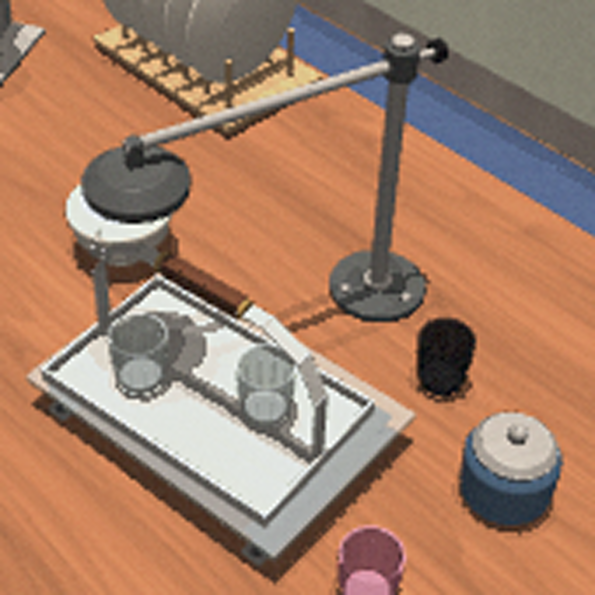

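Zoomed top: post foot (339,183), cap (338,82), head (261,398), bowl knob (94,322), and the grip running from under the head to (413,398). Zoomed side: cap (403,42), grip ends (158,262) and (250,307). Next I'll compute the geometry.

```bash
cat > m.py <<'E'
from h import *
T=load('top');S=load('side')
t=lambda u,v:(u/4.5+180-.39,v/4.5+125-.39); s=lambda u,v:(u/3.5+185-.36,v/3.5+115-.36)
P=lambda f,c,z:plane(f,*c,z)
print('foot',P(T,t(339,183),.01),P(S,s(378,285),.01))
print('cap',P(T,t(338,80),.304),P(S,s(404,40),.304), tri([ray(T,*t(338,80)),ray(S,*s(404,40))]))
print('head',P(T,t(261,398),.255),P(S,s(136,182),.25))
print('knob',P(T,t(94,322),.093))
print('bowl',P(T,t(98,332),.07))
print('gripR top',P(T,t(416,397),.185),'side',P(S,s(250,306),.18),'L side',P(S,s(160,262),.18))
print('trimid',tri([ray(T,*t(416,397)),ray(S,*s(250,306))]))
print('glass',[P(T,t(*c),.04)[:2].round(3).tolist() for c in [(197,336),(507,295),(538,503),(220,545)]])
print('glassS',[P(S,s(*c),.04)[:2].round(3).tolist() for c in [(30,378),(413,415),(275,560)]])
print('traySrim',[P(S,s(*c),.056)[:2].round(3).tolist() for c in [(157,279),(374,404),(266,522),(44,373)]])
print('sugar',P(T,t(610,268),.09),'pink',P(T,t(602,448),.03),'black',P(T,t(472,220),.03))
print('robot-ish pourer',plane(T,140,238,.2))
E
python3 m.py
```

```text
foot [0.72206436 0.00704975 0.01      ] [0.72085111 0.00261322 0.01      ]
cap [0.72236991 0.0071807  0.304     ] [0.72318178 0.00511048 0.304     ] [0.72357034 0.00658566 0.30284924]
head [0.47122036 0.07023698 0.255     ] [0.46802221 0.06245363 0.25      ]
knob [0.56701585 0.23112121 0.093     ]
bowl [0.56222077 0.2307203  0.07      ]
gripR top [ 0.48220801 -0.05744362  0.185     ] side [ 0.48817408 -0.05531484  0.18      ] L side [0.46678815 0.03447108 0.18      ]
trimid [ 0.48346162 -0.05827124  0.18497077]
glass [[0.564, 0.142], [0.602, -0.152], [0.405, -0.175], [0.368, 0.118]]
glassS [[0.369, 0.113], [0.598, -0.153], [0.403, -0.18]]
traySrim [[0.529, 0.123], [0.571, -0.129], [0.415, -0.156], [0.375, 0.097]]
sugar [ 0.6159914  -0.24235244  0.09      ] pink [ 0.45703628 -0.2380659   0.03      ] black [ 0.67843655 -0.12121291  0.03      ]
robot-ish pourer [0.38811017 0.43450176 0.2       ]
```

```bash
cat > go.py <<'E'
# usage: go.py x y z yaw -> shift in tool axes (mm), turn (rad)
from h import *; import sys
s=manip.get_state(); x,y,z,w=map(float,sys.argv[1:]); a=np.radians(s['orientation'][2])
D=(np.array([x,y,z])-s['position'])*1000; tr=-(w-s['orientation'][2]); tr=(tr+180)%360-180
print('dx %.1f dy %.1f dz %.1f turn %.3f'%(D[0]*np.cos(a)+D[1]*np.sin(a),D[0]*np.sin(a)-D[1]*np.cos(a),-D[2],np.radians(tr)), s['t'],s['position'].round(4),s['orientation'].round(2),s['force'].round(1))
E
python3 -m jog '[{"dx":0,"dy":0,"dz":-35,"turn":0},{"dx":0,"dy":0,"dz":-70,"turn":0},{"dx":0,"dy":0,"dz":-105,"turn":0},{"dx":-24,"dy":-19,"dz":-115,"turn":-0.03},{"dx":-48,"dy":-38,"dz":-115,"turn":-0.07},{"dx":-72,"dy":-57,"dz":-115,"turn":-0.11},{"dx":-96,"dy":-76,"dz":-115,"turn":-0.15},{"dx":-120,"dy":-95,"dz":-115,"turn":-0.208}]' 45 20
python3 go.py 0.567 0.044 0.37 166.6
```

```text
t: 0.77
position: [0.3568, 0.4714, 0.3679]
orientation: [-180.0, -0.0, 166.7]
force: [0.4, 0.0, 0.3]
gripper_width: 0.0449
grip_force: 0.0
dx -302.7 dy -367.7 dz -2.1 turn 0.002 0.7667 [0.3568 0.4714 0.3679] [-1.7996e+02 -1.0000e-02  1.6672e+02] [0.4 0.  0.3]
```

```bash
python3 -m jog '[{"dx":-20,"dy":-24,"dz":0,"turn":0},{"dx":-40,"dy":-48,"dz":0,"turn":0},{"dx":-60,"dy":-73,"dz":0,"turn":0},{"dx":-80,"dy":-97,"dz":0,"turn":0},{"dx":-100,"dy":-121,"dz":0,"turn":0},{"dx":-120,"dy":-145,"dz":0,"turn":0},{"dx":-140,"dy":-170,"dz":0,"turn":0},{"dx":-160,"dy":-194,"dz":0,"turn":0}]' >/dev/null
python3 -m jog '[{"dx":-20,"dy":-24,"dz":0,"turn":0},{"dx":-40,"dy":-48,"dz":0,"turn":0},{"dx":-60,"dy":-73,"dz":0,"turn":0},{"dx":-80,"dy":-97,"dz":0,"turn":0},{"dx":-100,"dy":-121,"dz":0,"turn":0},{"dx":-120,"dy":-145,"dz":0,"turn":0},{"dx":-143,"dy":-174,"dz":0,"turn":0},{"dx":-143,"dy":-174,"dz":0,"turn":0}]' 
python3 go.py 0.567 0.044 0.283 166.6
python3 - <<'E'
from h import *
f=grab('wrist','w1.png'); print(np.array(f['pose']).round(3).tolist())
for r in (.05,.1,.16,.2): print(proj(f,(.722-.973*r,.006+.232*r,.28)))
E
```

```text
t: 2.1
position: [0.5676, 0.0364, 0.3682]
orientation: [-179.8, 0.1, 166.0]
force: [1.2, -1.1, 0.2]
gripper_width: 0.045
grip_force: 0.0
dx 2.4 dy 7.2 dz 85.2 turn -0.010 2.1 [0.5676 0.0364 0.3682] [-1.7978e+02  1.1000e-01  1.6602e+02] [ 1.2 -1.1  0.2]
[[0.242, 0.924, 0.297, 0.492], [0.97, -0.229, -0.078, 0.055], [-0.004, 0.307, -0.952, 0.49], [0.0, 0.0, 0.0, 1.0]]
[261.80235784 321.01332148]
[261.77039645 271.84471301]
[261.72622139 203.8868958 ]
[261.69247034 151.96511883]
```

View pics/w1.png

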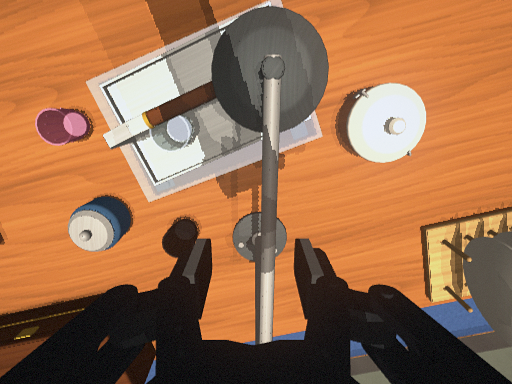

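The wrist view shows the rod running from (265,330) to (272,90), between the open fingers at (205,250) and (300,250), with nothing in the way.

```bash
python3 - <<'E'
from h import *
f=load('wrist')
a=plane(f,272,90,.28);b=plane(f,265,330,.28);d=a-b;ang=np.degrees(np.arctan2(d[1],d[0]));print(a,b,ang)
d/=np.linalg.norm(d); post=np.array([.722,.006,.28]); p=b+d*((post-b)@d+.16);print('rod160',p,'post off',b+d*((post-b)@d)-post)
g=manip.grab_frame('wrist');print(np.abs(np.array(g['pose'])-f['pose']).max())
print('knob',plane(f,397,125,.093))
E
python3 go.py 0.567 0.046 0.283 166.6
```

```text
[0.48793405 0.06905662 0.28      ] [0.6836007  0.01809463 0.28      ] 165.40146874802622
rod160 [0.5676761  0.04828755 0.28      ] post off [0.0005106  0.00196043 0.        ]
0.003166005478348194
knob [0.56705416 0.23333457 0.093     ]
dx -0.2 dy 3.2 dz 84.9 turn -0.004 2.2 [0.5661 0.0429 0.3679] [-1.7996e+02 -4.0000e-02  1.6638e+02] [-0.1  0.9 -1. ]
```

```bash
python3 -m jog '[{"dx":0,"dy":2,"dz":15,"turn":0},{"dx":0,"dy":4,"dz":30,"turn":0},{"dx":0,"dy":4,"dz":45,"turn":0},{"dx":0,"dy":4,"dz":60,"turn":0},{"dx":0,"dy":4,"dz":75,"turn":0},{"dx":0,"dy":4,"dz":85,"turn":0},{"dx":0,"dy":4,"dz":85,"turn":0},{"dx":0,"dy":4,"dz":85,"turn":0}]'
python3 -m jog '[{"dx":0,"dy":0,"dz":0,"turn":0},{"dx":0,"dy":0,"dz":0,"turn":0},{"dx":0,"dy":0,"dz":0,"turn":0},{"dx":0,"dy":0,"dz":0,"turn":0},{"dx":0,"dy":0,"dz":0,"turn":0},{"dx":0,"dy":0,"dz":0,"turn":0},{"dx":0,"dy":0,"dz":0,"turn":0},{"dx":0,"dy":0,"dz":0,"turn":0}]' 5 25
python3 - <<'E'
import numpy as np
from plant import manip
s=manip.get_state();p=s['position'][:2];a0=s['orientation'][2];print(p,a0)
c=np.array([.7222,.007]);B=np.array([.567,.232]);v=p-c;b=B-c
r=np.hypot(*v);tot=np.degrees(np.arctan2(b[1],b[0])-np.arctan2(v[1],v[0]));print('r',r,'tot',tot,'bowl r',np.hypot(*b), np.degrees(np.arctan2(v[1],v[0])))
a=np.radians(a0)
for k in range(1,25):
    t=np.radians(tot*k/24);R=np.array([[np.cos(t),-np.sin(t)],[np.sin(t),np.cos(t)]]);D=(c+R@v-p)*1000
    # express each call's rows (8) from its start pose
    k0=(k-1)//8*8;t0=np.radians(tot*k0/24);R0=np.array([[np.cos(t0),-np.sin(t0)],[np.sin(t0),np.cos(t0)]])
    D=(R@v-R0@v)*1000;aa=a+t0
    print(k,'dx %.1f dy %.1f turn %.3f'%(D[0]*np.cos(aa)+D[1]*np.sin(aa),D[0]*np.sin(aa)-D[1]*np.cos(aa),-(t-t0)))
E
```

```text
t: 2.87
position: [0.5665, 0.0496, 0.2831]
orientation: [-180.0, -0.1, 166.7]
force: [0.3, -0.4, 0.4]
gripper_width: 0.0449
grip_force: 0.0
t: 3.53
position: [0.5674, 0.0488, 0.2843]
orientation: [179.9, 0.1, 166.6]
force: [-0.3, -0.8, 5.8]
gripper_width: 0.0108
grip_force: 24.5
[0.56738406 0.04882866] 166.5873923584074
r 0.16036711268178608 tot -40.28359578267283 bowl r 0.2733350325150437 164.8806447384874
1 dx -0.2 dy 4.7 turn 0.029
2 dx -0.6 dy 9.4 turn 0.059
3 dx -1.0 dy 14.1 turn 0.088
4 dx -1.7 dy 18.7 turn 0.117
5 dx -2.4 dy 23.3 turn 0.146
6 dx -3.3 dy 28.0 turn 0.176
7 dx -4.3 dy 32.5 turn 0.205
8 dx -5.5 dy 37.1 turn 0.234
9 dx -0.2 dy 4.7 turn 0.029
10 dx -0.6 dy 9.4 turn 0.059
11 dx -1.0 dy 14.1 turn 0.088
12 dx -1.7 dy 18.7 turn 0.117
13 dx -2.4 dy 23.3 turn 0.146
14 dx -3.3 dy 28.0 turn 0.176
15 dx -4.3 dy 32.5 turn 0.205
16 dx -5.5 dy 37.1 turn 0.234
17 dx -0.2 dy 4.7 turn 0.029
18 dx -0.6 dy 9.4 turn 0.059
19 dx -1.0 dy 14.1 turn 0.088
20 dx -1.7 dy 18.7 turn 0.117
21 dx -2.4 dy 23.3 turn 0.146
22 dx -3.3 dy 28.0 turn 0.176
23 dx -4.3 dy 32.5 turn 0.205
24 dx -5.5 dy 37.1 turn 0.234
```

```bash
for i in 1 2; do :; done
python3 -m jog '[{"dx":-0.2,"dy":4.7,"dz":0,"turn":0.029},{"dx":-0.6,"dy":9.4,"dz":0,"turn":0.059},{"dx":-1,"dy":14.1,"dz":0,"turn":0.088},{"dx":-1.7,"dy":18.7,"dz":0,"turn":0.117},{"dx":-2.4,"dy":23.3,"dz":0,"turn":0.146},{"dx":-3.3,"dy":28,"dz":0,"turn":0.176},{"dx":-4.3,"dy":32.5,"dz":0,"turn":0.205},{"dx":-5.5,"dy":37.1,"dz":0,"turn":0.234}]'
```

```text
t: 4.2
position: [0.5804, 0.083, 0.2842]
orientation: [-180.0, -0.0, 153.1]
force: [-4.4, -1.1, 9.1]
gripper_width: 0.0108
grip_force: 24.6
```

Forces are low and tracking is good, so I'll continue.

```bash
python3 -m jog '[{"dx":-0.2,"dy":4.7,"dz":0,"turn":0.029},{"dx":-0.6,"dy":9.4,"dz":0,"turn":0.059},{"dx":-1,"dy":14.1,"dz":0,"turn":0.088},{"dx":-1.7,"dy":18.7,"dz":0,"turn":0.117},{"dx":-2.4,"dy":23.3,"dz":0,"turn":0.146},{"dx":-3.3,"dy":28,"dz":0,"turn":0.176},{"dx":-4.3,"dy":32.5,"dz":0,"turn":0.205},{"dx":-5.5,"dy":37.1,"dz":0,"turn":0.234}]'
python3 -m jog '[{"dx":-0.2,"dy":4.7,"dz":0,"turn":0.029},{"dx":-0.6,"dy":9.4,"dz":0,"turn":0.059},{"dx":-1,"dy":14.1,"dz":0,"turn":0.088},{"dx":-1.7,"dy":18.7,"dz":0,"turn":0.117},{"dx":-2.4,"dy":23.3,"dz":0,"turn":0.146},{"dx":-3.3,"dy":28,"dz":0,"turn":0.176},{"dx":-4.3,"dy":32.5,"dz":0,"turn":0.205},{"dx":-5.5,"dy":37.1,"dz":0,"turn":0.234}]'
python3 - <<'E'
from h import *
grab('top','top1.png');grab('wrist','w2.png');s=manip.get_state();v=s['position'][:2]-[.7222,.007];print(s['position'],s['orientation'],'head',np.array([.7222,.007])+v/np.hypot(*v)*.258)
a=cv2.imread('pics/top1.png')[110:280,140:340];b=cv2.imread('pics/w2.png');cv2.imwrite('pics/c1.png',np.hstack([cv2.resize(a,(400,340)),cv2.resize(b,(400,300))[:,:].repeat(1,0) if 0 else cv2.copyMakeBorder(cv2.resize(b,(400,300)),0,40,0,0,0)]))
E
```

```text
t: 4.87
position: [0.6018, 0.1145, 0.2843]
orientation: [-180.0, -0.1, 139.7]
force: [-5.8, 0.7, 9.4]
gripper_width: 0.011
grip_force: 24.7
t: 5.53
position: [0.6299, 0.1401, 0.2843]
orientation: [-180.0, -0.1, 126.3]
force: [-5.4, 1.3, 9.3]
gripper_width: 0.0108
grip_force: 24.8
[0.63076276 0.14071657 0.28430193] [ 1.79918967e+02 -8.78023713e-02  1.26399234e+02] head [0.5765691  0.21996864]
```

View pics/c1.png

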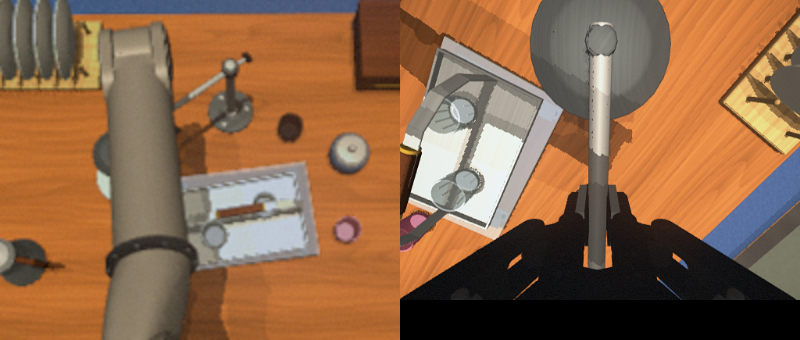

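The top view shows the lamp arm swung left towards the bowl, and the wrist view shows the head fully covering the bowl (600,40). I'll release and rise.

```bash
python3 -m jog '[{"dx":0,"dy":0,"dz":0,"turn":0},{"dx":0,"dy":0,"dz":0,"turn":0},{"dx":0,"dy":0,"dz":0,"turn":0},{"dx":0,"dy":0,"dz":0,"turn":0},{"dx":0,"dy":0,"dz":-5,"turn":0},{"dx":0,"dy":0,"dz":-20,"turn":0},{"dx":0,"dy":0,"dz":-40,"turn":0},{"dx":0,"dy":0,"dz":-60,"turn":0}]' 50
python3 -m jog '[{"dx":0,"dy":0,"dz":-20,"turn":0},{"dx":0,"dy":0,"dz":-40,"turn":0},{"dx":0,"dy":0,"dz":-50,"turn":0},{"dx":0,"dy":0,"dz":-50,"turn":0},{"dx":0,"dy":0,"dz":-50,"turn":0},{"dx":0,"dy":0,"dz":-50,"turn":0},{"dx":0,"dy":0,"dz":-50,"turn":0},{"dx":0,"dy":0,"dz":-50,"turn":0}]'
python3 go.py .474 -.013 .33 99.5;python3 go.py .474 -.013 .33 -170.5;  python3 -c "
from plant import manip;print(manip.get_state()['joint_positions'].round(1))"
```

```text
t: 6.3
position: [0.6303, 0.1387, 0.3438]
orientation: [-179.9, -0.0, 126.4]
force: [0.7, 0.6, -0.2]
gripper_width: 0.0502
grip_force: 0.0
t: 6.97
position: [0.6302, 0.139, 0.392]
orientation: [-179.9, -0.0, 126.4]
force: [-0.1, 0.3, 0.5]
gripper_width: 0.0499
grip_force: 0.0
dx -29.7 dy -215.9 dz 62.0 turn 0.469 6.9667 [0.6302 0.139  0.392 ] [-1.7988e+02 -4.0000e-02  1.2638e+02] [-0.1  0.3  0.5]
dx -29.7 dy -215.9 dz 62.0 turn -1.102 6.9667 [0.6302 0.139  0.392 ] [-1.7988e+02 -4.0000e-02  1.2638e+02] [-0.1  0.3  0.5]
[-37.2  20.5  26.8  84.2  -9.3  77.6  26.5]
```

```bash
python3 -m jog '[{"dx":-4,"dy":-27,"dz":0,"turn":0.06},{"dx":-8,"dy":-54,"dz":0,"turn":0.12},{"dx":-12,"dy":-81,"dz":0,"turn":0.18},{"dx":-16,"dy":-108,"dz":5,"turn":0.24},{"dx":-20,"dy":-136,"dz":15,"turn":0.3},{"dx":-24,"dy":-164,"dz":25,"turn":0.36},{"dx":-28,"dy":-192,"dz":35,"turn":0.42},{"dx":-30,"dy":-216,"dz":45,"turn":0.47}]' 60
python3 -m jog '[{"dx":0,"dy":0,"dz":0,"turn":0},{"dx":0,"dy":0,"dz":0,"turn":0},{"dx":0,"dy":0,"dz":0,"turn":0},{"dx":0,"dy":0,"dz":0,"turn":0},{"dx":0,"dy":0,"dz":0,"turn":0},{"dx":0,"dy":0,"dz":0,"turn":0},{"dx":0,"dy":0,"dz":0,"turn":0},{"dx":0,"dy":0,"dz":0,"turn":0}]'
python3 - <<'E'
from h import *
grab('side','s2.png');grab('top','t2.png');grab('wrist','w3.png')
a=cv2.imread('pics/w3.png');b=cv2.imread('pics/s2.png')[90:280,170:360]
b=cv2.resize(b,(285,285)); b=cv2.copyMakeBorder(b,0,384-285,0,0,0);cv2.imwrite('pics/c2.png',np.hstack([a,b]))
E
```

```text
t: 7.63
position: [0.4729, -0.0149, 0.3473]
orientation: [-179.9, -0.0, 99.2]
force: [0.2, -0.6, 0.7]
gripper_width: 0.06
grip_force: 0.0
t: 8.3
position: [0.4747, -0.0131, 0.3483]
orientation: [-180.0, 0.0, 99.5]
force: [-0.7, -0.4, 0.6]
gripper_width: 0.06
grip_force: 0.0
```

View pics/c2.png

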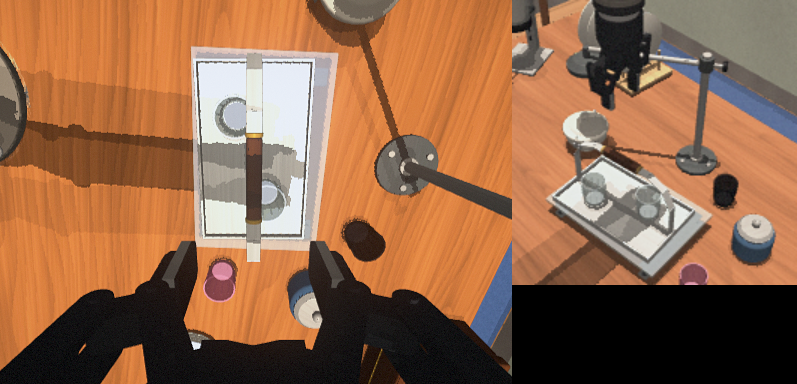

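The wrist view shows the wooden grip vertical in the image, with brass bands at (254,135) and (254,221), and both cups standing. In the side view the lamp arm points back-left, clear of the tray.

```bash
python3 - <<'E'
from h import *
f=load('wrist');p=plane(f,254.5,135,.189);q=plane(f,253.5,221,.189);d=p-q;print(p,q,(p+q)/2,np.linalg.norm(d),np.degrees(np.arctan2(d[1],d[0])))
t=load('top');s=load('side')
for n,k in (('top',t),('side',s)):
    h=cv2.cvtColor(k['pixels'],cv2.COLOR_RGB2HSV);u,v=proj(k,(p+q)/2);print(n,u,v,proj(k,p),proj(k,q))
i=f['pixels'];h=i[135:222,225:285].astype(int);m=(h.sum(2)<260)&(h[...,0]-h[...,2]>15)
print([(135+r,np.where(m[r])[0].min()+225,np.where(m[r])[0].max()+225) for r in range(8,82,12)])
E
python3 go.py .474 -.013 .183 99.5
```

```text
[0.46919047 0.0342426  0.189     ] [ 0.48291707 -0.0535764   0.189     ] [ 0.47605377 -0.0096669   0.189     ] 0.08888529300416051 98.88376698458912
top 259.53366459070276 214.34037230659882 [247.96090106 216.19375667] [271.07996706 212.4912257 ]
side 242.37957742873277 193.53792602522523 [230.90582349 186.9460645 ] [254.31327352 200.39403194]
[(143, np.int64(246), np.int64(261)), (155, np.int64(246), np.int64(259)), (167, np.int64(246), np.int64(260)), (179, np.int64(247), np.int64(261)), (191, np.int64(247), np.int64(261)), (203, np.int64(246), np.int64(260)), (215, np.int64(247), np.int64(260))]
dx 0.4 dy -0.5 dz 165.3 turn -0.001 8.45 [ 0.4746 -0.0133  0.3483] [-180.      0.     99.46] [ 0.1 -0.7 -0.8]
```

```bash
python3 -m jog '[{"dx":1,"dy":1,"dz":22,"turn":0.004},{"dx":3.5,"dy":2,"dz":45,"turn":0.008},{"dx":3.5,"dy":2,"dz":68,"turn":0.008},{"dx":3.5,"dy":2,"dz":91,"turn":0.008},{"dx":3.5,"dy":2,"dz":114,"turn":0.008},{"dx":3.5,"dy":2,"dz":134,"turn":0.008},{"dx":3.5,"dy":2,"dz":150,"turn":0.008},{"dx":3.5,"dy":2,"dz":164,"turn":0.008}]'
python3 -m jog '[{"dx":0,"dy":0,"dz":0,"turn":0},{"dx":0,"dy":0,"dz":0,"turn":0},{"dx":0,"dy":0,"dz":0,"turn":0},{"dx":0,"dy":0,"dz":0,"turn":0},{"dx":0,"dy":0,"dz":0,"turn":0},{"dx":0,"dy":0,"dz":0,"turn":0},{"dx":0,"dy":0,"dz":0,"turn":0},{"dx":0,"dy":0,"dz":0,"turn":0}]' 30 30
python3 - <<'E'
from h import *
f=grab('wrist','w4.png');g=grab('side','s4.png')
a=cv2.resize(f['pixels'],(400,300));b=cv2.resize(g['pixels'][100:280,180:360],(300,300))
cv2.imwrite('pics/c3.png',cv2.cvtColor(np.hstack([a,b]),cv2.COLOR_RGB2BGR))
E
```

```text
t: 9.12
position: [0.4755, -0.0096, 0.1831]
orientation: [-179.9, 0.0, 99.0]
force: [-0.3, -1.0, 0.7]
gripper_width: 0.0602
grip_force: 0.0
t: 9.78
position: [0.476, -0.0095, 0.1846]
orientation: [180.0, -0.0, 99.0]
force: [0.3, 0.1, 0.5]
gripper_width: 0.0299
grip_force: 0.0
```

View pics/c3.png

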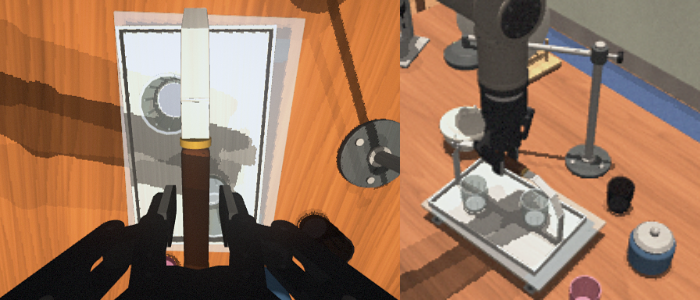

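The wrist view shows the grip bar at x≈196, centred between the fingers (168 and 224); cups are still standing. Closing now, then a small test lift.

```bash
python3 -m jog '[{"dx":0,"dy":0,"dz":0,"turn":0},{"dx":0,"dy":0,"dz":0,"turn":0},{"dx":0,"dy":0,"dz":0,"turn":0},{"dx":0,"dy":0,"dz":0,"turn":0},{"dx":0,"dy":0,"dz":0,"turn":0},{"dx":0,"dy":0,"dz":0,"turn":0},{"dx":0,"dy":0,"dz":0,"turn":0},{"dx":0,"dy":0,"dz":0,"turn":0}]' 8 40
python3 -m jog '[{"dx":0,"dy":0,"dz":0,"turn":0},{"dx":0,"dy":0,"dz":0,"turn":0},{"dx":0,"dy":0,"dz":0,"turn":0},{"dx":0,"dy":0,"dz":-1,"turn":0},{"dx":0,"dy":0,"dz":-2,"turn":0},{"dx":0,"dy":0,"dz":-4,"turn":0},{"dx":0,"dy":0,"dz":-6,"turn":0},{"dx":0,"dy":0,"dz":-8,"turn":0}]' 8 85
python3 -c "
from plant import manip;s=manip.get_state();print(s['torque'],s['force'])"
```

```text
t: 10.55
position: [0.4756, -0.0096, 0.1842]
orientation: [-180.0, -0.0, 99.0]
force: [-2.8, -0.5, 0.2]
gripper_width: 0.0153
grip_force: 43.8
t: 11.22
position: [0.4761, -0.0095, 0.1924]
orientation: [180.0, 0.0, 99.0]
force: [0.4, -0.1, -5.1]
gripper_width: 0.0146
grip_force: 83.0
[-0.02254707 -0.01454563  0.01539026] [ 0.36368014 -0.07531247 -5.08505777]
```

```bash
python3 -m jog '[{"dx":0,"dy":0,"dz":-3,"turn":0},{"dx":0,"dy":0,"dz":-7,"turn":0},{"dx":0,"dy":0,"dz":-12,"turn":0},{"dx":0,"dy":0,"dz":-18,"turn":0},{"dx":0,"dy":0,"dz":-24,"turn":0},{"dx":0,"dy":0,"dz":-30,"turn":0},{"dx":0,"dy":0,"dz":-36,"turn":0},{"dx":0,"dy":0,"dz":-42,"turn":0}]'
python3 -m jog '[{"dx":0,"dy":0,"dz":-6,"turn":0},{"dx":0,"dy":0,"dz":-12,"turn":0},{"dx":0,"dy":0,"dz":-18,"turn":0},{"dx":0,"dy":0,"dz":-25,"turn":0},{"dx":0,"dy":0,"dz":-32,"turn":0},{"dx":0,"dy":0,"dz":-39,"turn":0},{"dx":0,"dy":0,"dz":-45,"turn":0},{"dx":0,"dy":0,"dz":-49,"turn":0}]'
python3 -m jog '[{"dx":0,"dy":0,"dz":-1,"turn":0},{"dx":0,"dy":0,"dz":-1,"turn":0},{"dx":0,"dy":0,"dz":-1,"turn":0},{"dx":0,"dy":0,"dz":-1,"turn":0},{"dx":0,"dy":0,"dz":-1,"turn":0},{"dx":0,"dy":0,"dz":-1,"turn":0},{"dx":0,"dy":0,"dz":-1,"turn":0},{"dx":0,"dy":0,"dz":-1,"turn":0}]'
python3 - <<'E'
from h import *
f=grab('wrist','w5.png');g=grab('side','s5.png')
a=cv2.resize(f['pixels'],(400,300));b=cv2.resize(g['pixels'][80:300,150:370],(390,390));a=cv2.copyMakeBorder(a,0,90,0,0,0)
cv2.imwrite('pics/c4.png',cv2.cvtColor(np.hstack([a,b]),cv2.COLOR_RGB2BGR))
E
```

```text
t: 11.88
position: [0.4759, -0.0096, 0.235]
orientation: [180.0, -0.0, 99.0]
force: [0.4, 0.2, -5.5]
gripper_width: 0.0147
grip_force: 83.0
t: 12.55
position: [0.4762, -0.0096, 0.2842]
orientation: [179.9, -0.0, 99.0]
force: [0.3, -0.4, -5.9]
gripper_width: 0.0147
grip_force: 83.1
t: 13.22
position: [0.4759, -0.0096, 0.2842]
orientation: [-180.0, 0.0, 99.0]
force: [0.4, 0.3, -5.2]
gripper_width: 0.0146
grip_force: 83.0
```

View pics/c4.png

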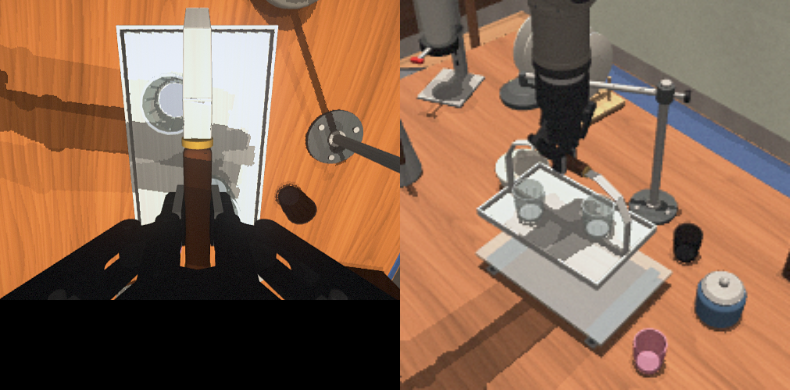

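The tray hangs level with both cups standing (529,200 and 597,213), and the tray keeps its place in the wrist view. I'll hold for over 2 s and check the lamp bearing.

```bash
for i in 1; do python3 -m jog '[{"dx":0,"dy":0,"dz":0,"turn":0},{"dx":0,"dy":0,"dz":0,"turn":0},{"dx":0,"dy":0,"dz":0,"turn":0},{"dx":0,"dy":0,"dz":0,"turn":0},{"dx":0,"dy":0,"dz":0,"turn":0},{"dx":0,"dy":0,"dz":0,"turn":0},{"dx":0,"dy":0,"dz":0,"turn":0},{"dx":0,"dy":0,"dz":0,"turn":0}]'; done
python3 -m jog '[{"dx":0,"dy":0,"dz":0,"turn":0},{"dx":0,"dy":0,"dz":0,"turn":0},{"dx":0,"dy":0,"dz":0,"turn":0},{"dx":0,"dy":0,"dz":0,"turn":0},{"dx":0,"dy":0,"dz":0,"turn":0},{"dx":0,"dy":0,"dz":0,"turn":0},{"dx":0,"dy":0,"dz":0,"turn":0},{"dx":0,"dy":0,"dz":0,"turn":0}]' >/dev/null
python3 -m jog '[{"dx":0,"dy":0,"dz":0,"turn":0},{"dx":0,"dy":0,"dz":0,"turn":0},{"dx":0,"dy":0,"dz":0,"turn":0},{"dx":0,"dy":0,"dz":0,"turn":0},{"dx":0,"dy":0,"dz":0,"turn":0},{"dx":0,"dy":0,"dz":0,"turn":0},{"dx":0,"dy":0,"dz":0,"turn":0},{"dx":0,"dy":0,"dz":0,"turn":0}]' >/dev/null
python3 -m jog '[{"dx":0,"dy":0,"dz":0,"turn":0},{"dx":0,"dy":0,"dz":0,"turn":0},{"dx":0,"dy":0,"dz":0,"turn":0},{"dx":0,"dy":0,"dz":0,"turn":0},{"dx":0,"dy":0,"dz":0,"turn":0},{"dx":0,"dy":0,"dz":0,"turn":0},{"dx":0,"dy":0,"dz":0,"turn":0},{"dx":0,"dy":0,"dz":0,"turn":0}]'
python3 - <<'E'
from h import *
g=load('side');c=lambda u,v:((u-400)/390*220+150,v/390*220+80)
a=plane(g,*c(595,84),.28);b=plane(g,*c(648,91),.28);d=a-b;print(a,b,np.degrees(np.arctan2(d[1],d[0])))
t=grab('top','t5.png');grab('wrist','w6.png')
i=cv2.resize(t['pixels'][110:280,150:350],(400,340));j=cv2.resize(manip.grab_frame('side')['pixels'][80:250,150:350],(400,340))
cv2.imwrite('pics/c5.png',cv2.cvtColor(np.hstack([i,j]),cv2.COLOR_RGB2BGR))
E
```

```text
t: 13.98
position: [0.4759, -0.0096, 0.2843]
orientation: [180.0, -0.0, 99.0]
force: [0.9, 0.2, -5.1]
gripper_width: 0.0146
grip_force: 83.0
t: 15.98
position: [0.4759, -0.0095, 0.2843]
orientation: [-180.0, -0.0, 99.0]
force: [-0.2, 0.2, -6.1]
gripper_width: 0.0147
grip_force: 83.0
[0.6526335  0.10757523 0.28      ] [0.70674985 0.02965759 0.28      ] 124.78124181017971
```

View pics/c5.png

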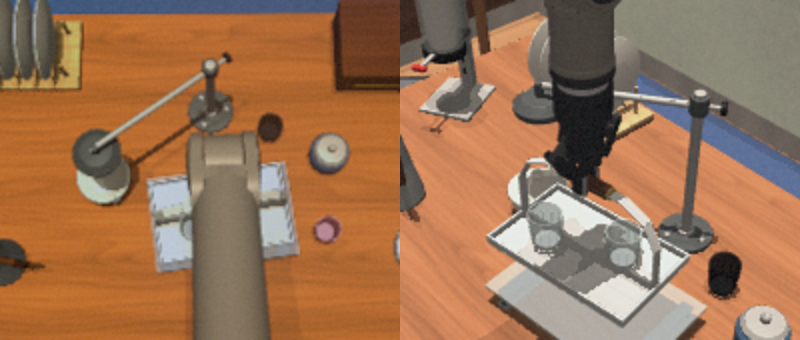

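The lamp bearing is 124.8°, against 124.6° for the bowl. The head at (97,152) sits over the bowl, the tray is up and steady, and both cups are standing, so I'm handing in.

```bash
python3 - <<'E'
from h import *
print(plane(load('top'),198.5,186,.255)); print(manip.hand_in())
E
```

```text
[0.57225875 0.21441493 0.255     ]
the job is handed in; nothing more can be done
None
```

The lamp head now hangs over the date bowl, about 18 mm off its centre. The tray is held level about 10 cm above the shelf with both cups standing, after a hold of over two seconds, and the job is handed in.

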